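# Index the red-capped sample to the reading position

## Task

On the sample loader, push the lane that carries the red-capped tube away from the robot by its black tab until its stop pin has popped up behind it, then let it spring back so that it rests latched on the pin at the middle (reading) position. After that press the green read button on the console all the way down and let go. Leave the other lane at home, do not touch or lift the tubes, and do not disturb the things around.

Things in the scene. Friction and masses are not known exactly. Their poses are not given: they have to be found in the camera images.
- loader: sample loader fixed to the table: grey deck 290 mm (x) by 230 mm (y), 18 mm high, with two parallel sprung lanes 60 mm either side of its middle line and a white reader head 128 mm high across its far end (x +120 to +150 mm). Origin on the table, near the deck's centre (the deck spans x -140 to +150 mm); x is the direction in which lanes are pushed, y to the left, z up. Its place and yaw vary.
- lane_left (a joint): travel of the lane on the left (loader's +y side), m: 0 = home (start); grows along the loader's +x; 0.05 = resting back against its stop pin (middle); 0.08 = end stop. Let go beyond 0.058 (0.065 to be sure) it springs back to 0.05 and is caught; let go earlier it returns to 0. Pushing takes 3 N at 0 to 6.5 N at 0.08, about 5 N more at 0.02 to 0.058 (the pin), plus drag of 20 N per m/s.
- lane_right (a joint): travel of the lane on the right (loader's -y side), m: 0 = home (start); grows along the loader's +x; 0.05 = resting back against its stop pin (middle); 0.08 = end stop. Let go beyond 0.058 (0.065 to be sure) it springs back to 0.05 and is caught; let go earlier it returns to 0. Pushing takes 3 N at 0 to 6.5 N at 0.08, about 5 N more at 0.02 to 0.058 (the pin), plus drag of 20 N per m/s.
- lane_left_tab (a point): middle of the top edge of the left lane's black push tab, on the face towards the robot. The tab is upright, 44 mm wide (loader y), 8 mm thick, from 19 to 77 mm above the table; the deck, 18 mm high, reaches 10 mm out in front of it. Push on this face, 45 to 65 mm above the table. The tube stands 110 mm beyond. Axes as the loader's; moves with the lane.
- lane_right_tab (a point): middle of the top edge of the right lane's black push tab, on the face towards the robot. The tab is upright, 44 mm wide (loader y), 8 mm thick, from 19 to 77 mm above the table; the deck, 18 mm high, reaches 10 mm out in front of it. Push on this face, 45 to 65 mm above the table. The tube stands 110 mm beyond. Axes as the loader's; moves with the lane.
- lane_left_seat (a point): centre of the floor of the left lane's tube pocket, 30 mm above the table; the pocket is white, 18 mm square inside, 36 mm deep. A tube belongs to the lane whose seat it stands on. Moves with the lane.
- lane_right_seat (a point): centre of the floor of the right lane's tube pocket, 30 mm above the table; the pocket is white, 18 mm square inside, 36 mm deep. A tube belongs to the lane whose seat it stands on. Moves with the lane.
- pin_left_top (a point): top of the left lane's red stop pin, 8 mm thick, outboard of the lane; 40 mm above the table when up. A brass wedge on the lane presses it down as the lane passes (lane joint 0.02 to 0.058); then it pops up behind the wedge and stops the lane's return.
- pin_right_top (a point): top of the right lane's red stop pin, 8 mm thick, outboard of the lane; 40 mm above the table when up. A brass wedge on the lane presses it down as the lane passes (lane joint 0.02 to 0.058); then it pops up behind the wedge and stops the lane's return.
- tube_red: sample tube with a red cap, 16 mm diameter (cap 19 mm), 100 mm long, 22 g, standing loose in the pocket of one of the two lanes (which one varies); origin at the centre of its underside, z up along the tube. Its top is 130 mm above the table.
- tube_blue: sample tube with a blue cap, 16 mm diameter (cap 19 mm), 100 mm long, 22 g, standing loose in the pocket of one of the two lanes (which one varies); origin at the centre of its underside, z up along the tube. Its top is 130 mm above the table.
- read_button_top (a point): centre of the top face of the round green button (30 mm diameter) on the white console, a box 100 by 90 mm and 40 mm high which stands to the left or the right of the loader; it is pressed straight down (-z).
- read_button (a joint): travel of the green button, m: 0 = up, 0.006 = fully down; it springs back; fully down takes 5 N.
- wipes: blue box of wipes, 100 x 90 x 65 mm, loose, on the other side of the loader from the console; origin at the centre of its underside. Bystander.
- jar: specimen jar with orange lid, 56 mm diameter, 65 mm high, loose; origin at the centre of its underside. Bystander.
- tape: white roll of label tape lying flat, 80 mm outside diameter, 18 mm high, loose; origin at the centre of its underside. Bystander.
- marker: black marker pen lying on the table, 12 mm thick, about 120 mm long, loose. Bystander.
- scanner: white and grey hand scanner lying on the table, about 215 mm long, 60 mm wide, 35 mm high, loose. Bystander.
Mind the look-alikes: they are no part of the job. What is shaped like the tube_red but yellow is not meant.

How it is judged:
By the outcome, as a careful person would: the job done as asked, in the order asked, and still so for the second after the job is handed in, with the robot touching nothing.
It also fails if it takes over 51 s, if anything falls off the work surface, if the arm or the gripper's body presses on something with over 40 N, if the wrist force passes 120 N, or if a joint passes its speed limit or range.

## Robot

A 6-joint arm with a two-finger parallel gripper is mounted at the origin on the work surface. World frame = base frame: x ahead of the robot, y to its left, z up, the work surface at z = 0. Lengths are in m, angles in rad, forces in N, time in s.
With the tool pointing down it reaches from about 0.35 to 0.925 m from the base axis. Payload 6.4 kg.
Tool frame: the origin (TCP) lies at the very end of the fingers, on their centre line; the grasp point (between the pads) lies 19 mm behind it; z points along the fingers, x is the direction in which the jaws open and shut, and the axes are right-handed (so a half turn about z gives the same grasp; the last joint's range is limited). The gripper opens to 85 mm and grips with 20 to 120 N. Pads are 22 mm wide; open, the fingers measure 114 mm over their backs; the gripper's body (76 mm by 85 mm) begins 54 mm behind the grasp point. The pads swing forward as they close: fully open they stand 13 mm farther back than shut.
Start: joints at [1.139, 0.245, 1.558, -0, 1.339, -0.174], TCP at [0.166, 0.629, 0.231] pointing down, gripper open.
Joint ranges: [-3.13, 3.13], [-1.02, 2.26], [0.13, 2.54], [-0.95, 4.09], [0.21, 2.88], [-2.74, 2.74]. Speed limits (rad/s): [2.57, 2.57, 3.14, 3.14, 3.14, 3.14].

## Interface

Orientations are given as [roll, pitch, yaw] about the fixed x, y, z axes, in that order (R = Rz(yaw) Ry(pitch) Rx(roll)).
In Python, from bench import manip gives the robot as it stands. The module is installed in compiled form; this text tells all that it offers.
- The arm moves only by the tool play_rows, never from a script. Its argument "plan" is a list of rows, each an object with "claw": the finger opening in m, from 0 to 0.0854; "linear": the shift along the tool's x, y, z in m, a list of three; "roll": the turn about the tool's z in degrees. In form: [{"claw": claw, "linear": [dx, dy, dz], "roll": roll}, ...]. A call has 1 to 5 rows; each row is the pose to reach, as a shift and turn from the pose commanded when the call began, along the tool's axes at that moment; what a row does not reach only later rows make up. A row lasts 1/10 s, in which the tool goes at most 50 mm and 8.59 degrees, less where a joint would pass 70% of its speed; a pose out of reach is approached as far as the arm can. A call with a gripper value outside its range is refused whole. The fingers move at their own pace and stop on an object; "newtons" is the grip in N (left out, the last holds). Time passes only in rows, so rows that repeat a pose let the fingers close. It gives the time, the measured TCP pose, the force and the opening at its end, in the units of the state.
- manip.state(): the state, without advancing time (a new reading comes with each control period).
- manip.read_camera(name): name is "side" or "top" or "wrist"; returns (picture, depth): 384x512x3 uint8, blue, green, red; 384x512 float32, m along the optical axis (not along the pixel's ray), 0 where there is no reading.
- manip.camera_model(name): a dict with "camera_matrix" (3x3 intrinsics, pixels), "R" (3x3) and "t" (3): a world point X has camera coordinates R X + t. Camera axes: x right, y down, z forward; pixel columns grow to the right and rows downward; lengths in m; the calibration is good to about 2 mm. A picture is of the moment at which its call begins: read the wrist's pose just before it. camera_model takes no time and is no camera call; for the wrist camera it gives the pose at the moment of the call.
- manip.finish_job(): hands the job in, once; it reports no verdict.
Trained networks look in the newest picture that a camera, given by its name, has taken for a name from the list of things; names that differ only in an ending like _2 or _b are one class to them, and where a whole thing is asked for, a point or a joint stands for the part that bears it (a point fixed in the world has none). Each returns a list of dicts, best first, with "score" (0 to 1); they miss things now and then, are a little off and sometimes report something else, mostly with a low value. They report only what shows in the picture. A call takes as long as a camera call. They do not tell look-alikes from the thing itself.
- manip.recognise(camera, name): "xyz" ([x, y, z] in m, in the coordinates of the camera as it stood for that picture, good to about 4 mm: the middle of the surface that is visible of it).
- manip.cut_out(camera, name): "mask" (384x512 bool, what is visible of it).
The state is a dict: "time": time; "qpos": joint angles; "joint_vel": joint speeds; "joint_efforts": joint torques, N m; "tcp_pos": TCP position; "orientation": TCP orientation; "ft_force": force on the tool from outside, world axes, zero at the start; "ft_torque": the same for the moment, N m; "finger_gap": finger opening in m.
Only numpy, scipy, OpenCV 4.12 (cv2) and the standard library are available. Lean on these libraries where they do the work, as an engineer would, in place of code of your own. Each camera call takes 0.05 s, during which the arm holds its last target. There are 200 camera calls.

## Working session

There is one attempt and no reset: what is moved stays moved. The work goes in short steps, Python scripts to look and compute and a tool call to move; the robot and the scene stay as the last step left them, time stands still between calls to the robot, and variables do not carry over. Pictures are saved under pics/ and viewed, about 8 in all and at most 12, crops included, and the job is handed in when it is done.

Besides the shell and the picture viewer there is one more tool, called as a command line: name --argument value ..., lists and objects as JSON in quotes. play_rows: Moves the arm, as the interface text tells. Its arguments: {"type":"object","properties":{"plan":{"type":"array","items":{"type":"object","properties":{"claw":{"type":"number"},"linear":{"type":"array","items":{"type":"number"}},"roll":{"type":"number"}}}},"newtons":{"type":"number"}},"required":["plan"]}

```bash
mkdir -p pics; cat > h.py <<'E'
from bench import manip
import numpy as np, cv2
def w(cam,p):
    m=manip.camera_model(cam); return np.array(m["R"]).T@(np.array(p)-np.array(m["t"]))
def pix(cam,X):
    m=manip.camera_model(cam); c=np.array(m["R"])@np.array(X)+np.array(m["t"]); q=np.array(m["camera_matrix"])@c; return q[:2]/q[2]
def px2w(cam,u,v,d):
    m=manip.camera_model(cam); return w(cam,np.linalg.inv(np.array(m["camera_matrix"]))@[u,v,1]*d)
E
python3 - <<'E'
from h import *
s=manip.state(); print(s)
ims=[]
for c in ("side","top"):
    im,d=manip.read_camera(c); np.save(f"{c}_d.npy",d); cv2.imwrite(f"pics/{c}.png",im)
    for n in ["lane_left_tab","lane_right_tab","lane_left_seat","lane_right_seat","tube_red","tube_blue","read_button_top","wipes","jar","tape","marker","scanner","pin_left_top","pin_right_top","loader"]:
        for r in manip.recognise(c,n)[:3]:
            X=w(c,r["xyz"]); print(c,n,round(r["score"],2),X.round(3),pix(c,X).round())
E
```

```text
{'time': 0.0, 'qpos': array([ 1.13892146e+00,  2.45824216e-01,  1.55905465e+00, -2.02533589e-05,
        1.33870596e+00, -1.74089802e-01]), 'joint_vel': array([-0.00172136,  0.00026779,  0.00038918,  0.00036369, -0.00079465,
        0.00110113]), 'joint_efforts': array([-7.41647273e-04, -4.29515398e+01, -3.26121604e+01, -1.42785011e-04,
        5.52051308e-03,  4.72485411e-07]), 'tcp_pos': array([0.16545771, 0.62799084, 0.230152  ]), 'orientation': array([-3.14126699e+00,  1.96547609e-03,  1.31301626e+00]), 'ft_force': array([ 0.72838538, -0.59172163,  0.11623395]), 'ft_torque': array([ 0.01249386, -0.02600312, -0.00452497]), 'finger_gap': 0.0856190938323894}
side lane_left_tab 0.76 [0.513 0.057 0.047] [256. 219.]
side lane_right_tab 0.68 [ 0.538 -0.073  0.038] [263. 188.]
side lane_left_seat 0.66 [0.511 0.063 0.041] [256. 222.]
side lane_right_seat 0.66 [ 0.538 -0.069  0.036] [262. 190.]
side tube_red 0.48 [0.523 0.187 0.07 ] [235. 247.]
side tube_blue 0.51 [ 0.578 -0.06   0.105] [249. 172.]
side tube_blue 0.51 [0.614 0.026 0.021] [227. 208.]
side read_button_top 0.51 [0.449 0.311 0
[... 848 characters left out ...]
204.]
top tube_red 0.44 [0.563 0.056 0.132] [235. 189.]
top tube_blue 0.56 [ 0.576 -0.062  0.133] [277. 185.]
top tube_blue 0.56 [0.519 0.049 0.031] [238. 210.]
top read_button_top 0.44 [0.45  0.316 0.064] [146. 229.]
top wipes 0.74 [ 0.443 -0.319  0.067] [364. 237.]
top wipes 0.19 [0.516 0.458 0.01 ] [106. 209.]
top jar 0.8 [ 0.66  -0.329  0.068] [365. 165.]
top jar 0.39 [0.518 0.048 0.036] [239. 210.]
top tape 0.58 [0.695 0.347 0.018] [146. 154.]
top tape 0.27 [0.515 0.049 0.034] [238. 211.]
top marker 0.57 [0.513 0.456 0.009] [107. 210.]
top scanner 0.71 [ 0.56  -0.499  0.029] [419. 201.]
top loader 0.58 [ 0.616 -0.003  0.019] [256. 181.]
top loader 0.44 [ 0.659 -0.331  0.07 ] [366. 165.]
```

```bash
python3 - <<'E'
import cv2,numpy as np
t=cv2.imread("pics/top.png")[130:270,80:440]; s=cv2.imread("pics/side.png")[100:360,140:340]
t=cv2.resize(t,None,fx=2.2,fy=2.2,interpolation=cv2.INTER_CUBIC);cv2.imwrite("pics/topc.png",t)
cv2.imwrite("pics/sidec.png",cv2.resize(s,None,fx=2.3,fy=2.3,interpolation=cv2.INTER_CUBIC))
E
```

```text
(no output)
```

View pics/topc.png

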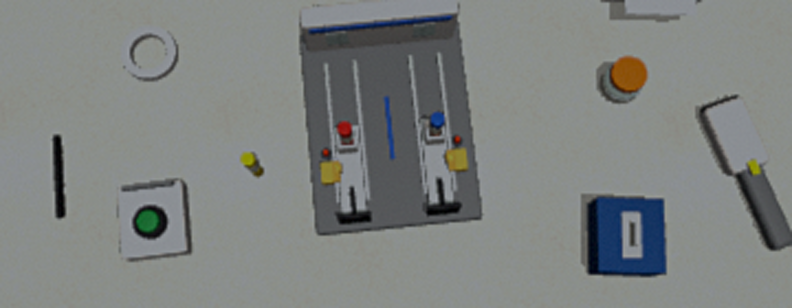

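View pics/sidec.png

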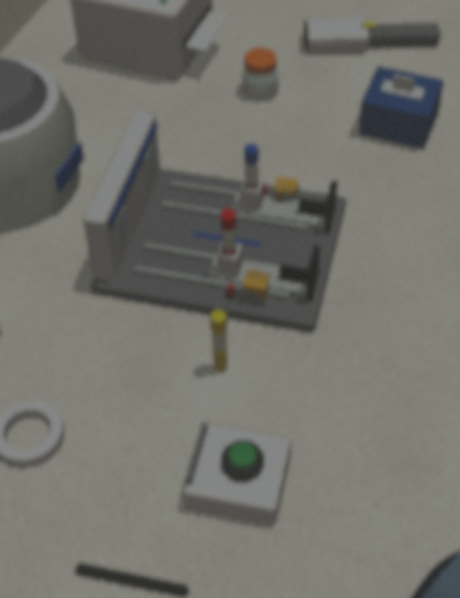

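The top view shows the red cap at (236,189) on the left lane. Two things could be mistaken for it: the blue cap at (278,185) on the right lane, and a yellow-capped tube standing on the table at (193,203). The crop confirms red on the left lane. The console is on the left, and its button is at (146,229). Next I'll refine the tab and yaw from depth.

```bash
python3 - <<'E'
from h import *
d=np.load("top_d.npy"); im=cv2.imread("pics/top.png")
m=manip.camera_model("top"); K=np.array(m["camera_matrix"])
v,u=np.mgrid[:384,:512]; P=(np.linalg.inv(K)@np.stack([u,v,np.ones_like(u)]).reshape(3,-1)*d.reshape(-1)).T
X=((P-m["t"])@np.array(m["R"])).reshape(384,512,3)
hsv=cv2.cvtColor(im,cv2.COLOR_BGR2HSV).astype(int); z=X[...,2]
def box(a,b,c,e): return (X[...,0]>a)&(X[...,0]<b)&(X[...,1]>c)&(X[...,1]<e)
for n,k in {"tabL":box(.4,.53,0,.1)&(z>.06)&(z<.09),"tabR":box(.4,.53,-.13,-.02)&(z>.06)&(z<.09),
 "red":box(.5,.65,0,.12)&(z>.12)&(z<.15),"blue":box(.5,.65,-.12,-.01)&(z>.12)&(z<.15),
 "button":box(.38,.52,.25,.37)&(hsv[...,0]>45)&(hsv[...,0]<80)&(hsv[...,1]>110)&(z>.04)}.items():
    Q=X[k]; print(n,len(Q),Q.mean(0).round(4),Q.min(0).round(3),Q.max(0).round(3))
k=box(.4,.85,-.2,.2)&(z>.010)&(z<.14); k&=~box(0,1,.15,.25)
r=cv2.minAreaRect(X[k][:,:2].astype(np.float32)); print(r)
E
```

```text
tabL 53 [0.4599 0.0402 0.0761] [0.454 0.017 0.061] [0.466 0.06  0.085]
tabR 52 [ 0.4752 -0.0798  0.076 ] [ 0.47  -0.101  0.061] [ 0.48  -0.058  0.085]
red 39 [0.5648 0.0526 0.1306] [0.556 0.044 0.123] [0.574 0.062 0.136]
blue 37 [ 0.5798 -0.0662  0.1306] [ 0.572 -0.073  0.121] [ 0.589 -0.059  0.136]
button 99 [0.4483 0.3132 0.061 ] [0.434 0.299 0.048] [0.465 0.33  0.067]
((0.6557480096817017, -0.009569957852363586), (0.4286138117313385, 0.26126351952552795), 8.004534721374512)
```

play_rows --plan '[{"claw":0.0,"linear":[0,0,0],"roll":-8},{"claw":0.0,"linear":[-0.04,0.02,0],"roll":-16},{"claw":0.0,"linear":[-0.08,0.04,0],"roll":-21},{"claw":0.0,"linear":[-0.12,0.06,0],"roll":-21},{"claw":0.0,"linear":[-0.16,0.08,0],"roll":-21}]'

```text
time: 2.1
tcp_pos: [0.2023, 0.4518, 0.2312]
orientation: [3.141, 0.0, 1.68]
ft_force: [0.9, -0.1, 0.9]
finger_gap: 0.0122
```

play_rows --plan '[{"claw":0.0,"linear":[-0.044,0.017,0],"roll":-1},{"claw":0.0,"linear":[-0.088,0.034,0],"roll":-1},{"claw":0.0,"linear":[-0.132,0.051,0],"roll":-1},{"claw":0.0,"linear":[-0.176,0.068,0],"roll":-1},{"claw":0.0,"linear":[-0.22,0.084,0],"roll":-1}]'

```text
time: 2.6
tcp_pos: [0.3102, 0.2422, 0.2316]
orientation: [3.14, -0.0, 1.698]
ft_force: [1.2, -0.7, 0.5]
finger_gap: 0.0
```

play_rows --plan '[{"claw":0.0,"linear":[-0.045,0.02,0],"roll":0},{"claw":0.0,"linear":[-0.09,0.04,0],"roll":0},{"claw":0.0,"linear":[-0.135,0.06,0.02],"roll":0},{"claw":0.0,"linear":[-0.18,0.08,0.05],"roll":0},{"claw":0.0,"linear":[-0.218,0.08,0.08],"roll":0}]'

```text
time: 3.1
tcp_pos: [0.4173, 0.0421, 0.1572]
orientation: [3.137, 0.001, 1.696]
ft_force: [0.4, 0.8, 0.7]
finger_gap: -0.0002
```

play_rows --plan '[{"claw":0.0,"linear":[0,0,0.035],"roll":0},{"claw":0.0,"linear":[0,0,0.07],"roll":0},{"claw":0.0,"linear":[0,0,0.098],"roll":0},{"claw":0.0,"linear":[0,0,0.098],"roll":0},{"claw":0.0,"linear":[0,0,0.098],"roll":0}]'

```text
time: 3.6
tcp_pos: [0.4153, 0.0443, 0.059]
orientation: [-3.142, -0.0, 1.697]
ft_force: [1.6, 0.0, -0.3]
finger_gap: -0.0003
```

```bash
python3 - <<'E'
from h import *
s=manip.state(); print(s["tcp_pos"],s["orientation"],s["ft_force"])
p=s["tcp_pos"]; y=s["orientation"][2]; X=np.array([np.cos(y),np.sin(y)]);Y=np.array([np.sin(y),-np.cos(y)])
f=np.array([.456,.039])-p[:2]; print("to face, toolx,y",f@X,f@Y)
im,d=manip.read_camera("side"); cv2.imwrite("pics/s2.png",cv2.resize(im[120:280,170:350],None,fx=3.5,fy=3.5,interpolation=cv2.INTER_CUBIC))
E
```

```text
[0.41530085 0.04433583 0.0590372 ] [-3.14156413e+00 -4.71893657e-06  1.69711010e+00] [ 1.56651102  0.0306665  -0.34758192]
to face, toolx,y -0.010420520205748846 0.039702703187600295
```

View pics/s2.png

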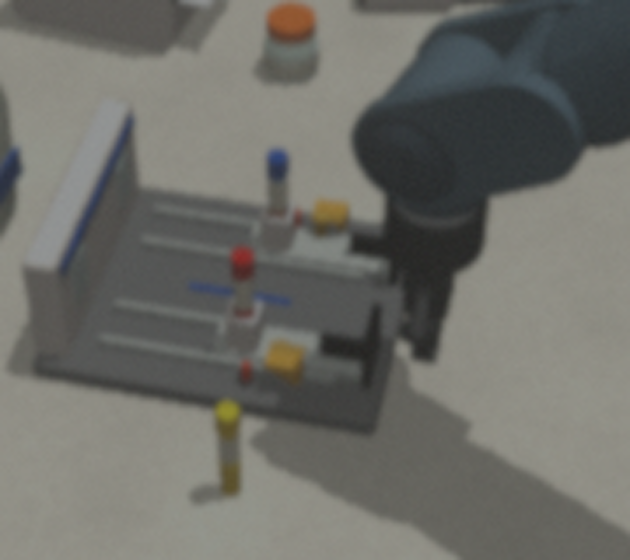

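play_rows --plan '[{"claw":0.0,"linear":[-0.01,0.0,0.003],"roll":0},{"claw":0.0,"linear":[-0.01,0.01,0.003],"roll":0},{"claw":0.0,"linear":[-0.01,0.02,0.003],"roll":0},{"claw":0.0,"linear":[-0.01,0.027,0.003],"roll":0},{"claw":0.0,"linear":[-0.01,0.034,0.003],"roll":0}]'

```text
time: 4.15
tcp_pos: [0.4503, 0.0387, 0.0556]
orientation: [-3.14, 0.0, 1.698]
ft_force: [-4.2, -0.8, 3.6]
finger_gap: 0.0003
```

play_rows --plan '[{"claw":0.0,"linear":[0,0.009,0],"roll":0},{"claw":0.0,"linear":[0,0.018,0],"roll":0},{"claw":0.0,"linear":[0,0.027,0],"roll":0},{"claw":0.0,"linear":[0,0.036,0],"roll":0},{"claw":0.0,"linear":[0,0.044,0],"roll":0}]'

```text
time: 4.65
tcp_pos: [0.492, 0.0444, 0.0547]
orientation: [-3.135, -0.0, 1.698]
ft_force: [-7.0, -2.3, 3.6]
finger_gap: -0.0002
```

play_rows --plan '[{"claw":0.0,"linear":[0,0.006,0],"roll":0},{"claw":0.0,"linear":[0,0.012,0],"roll":0},{"claw":0.0,"linear":[0,0.018,0],"roll":0},{"claw":0.0,"linear":[0,0.018,0],"roll":0}]'

```text
time: 5.05
tcp_pos: [0.5107, 0.0467, 0.0547]
orientation: [-3.138, -0.001, 1.698]
ft_force: [-5.5, -0.3, 3.4]
finger_gap: -0.0
```

```bash
python3 - <<'E'
from h import *
s=manip.state(); print(s["time"],s["tcp_pos"],s["ft_force"])
im,d=manip.read_camera("side"); cv2.imwrite("pics/s3.png",cv2.resize(im[120:280,170:350],None,fx=3.5,fy=3.5,interpolation=cv2.INTER_CUBIC))
E
```

```text
5.05 [0.5106574  0.04673234 0.05468393] [-5.48514903 -0.28806423  3.40662169]
```

View pics/s3.png

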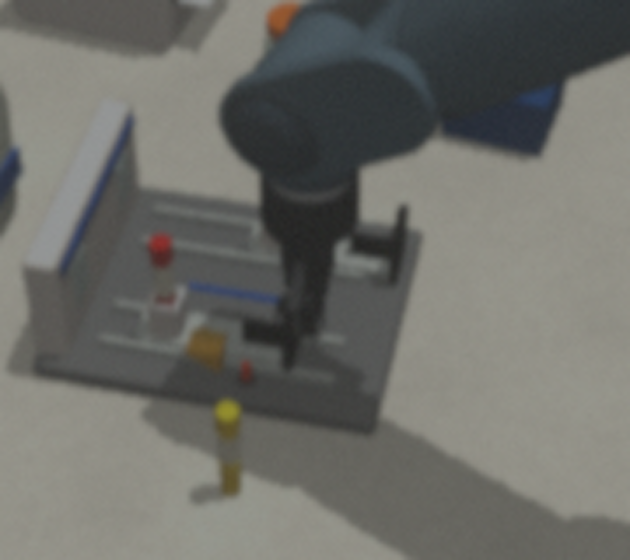

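The red pin (246,370) stands up behind the brass wedge (206,347), so I'm letting the lane back slowly.

play_rows --plan '[{"claw":0.0,"linear":[0,-0.007,0],"roll":0},{"claw":0.0,"linear":[0,-0.014,0],"roll":0},{"claw":0.0,"linear":[0,-0.021,0],"roll":0},{"claw":0.0,"linear":[0,-0.03,0],"roll":0},{"claw":0.0,"linear":[0,-0.05,0],"roll":0}]'

```text
time: 5.6
tcp_pos: [0.4631, 0.0399, 0.0565]
orientation: [3.138, 0.001, 1.697]
ft_force: [-0.1, -1.1, 0.1]
finger_gap: 0.0004
```

play_rows --plan '[{"claw":0.0,"linear":[0,-0.02,-0.03],"roll":0},{"claw":0.0,"linear":[0,-0.02,-0.07],"roll":0},{"claw":0.0,"linear":[0.02,-0.02,-0.11],"roll":0},{"claw":0.0,"linear":[0.06,-0.02,-0.13],"roll":0},{"claw":0.0,"linear":[0.1,-0.02,-0.13],"roll":0}]'

```text
time: 6.1
tcp_pos: [0.4322, 0.1378, 0.1905]
orientation: [3.13, 0.0, 1.695]
ft_force: [-0.3, -0.2, -0.4]
finger_gap: 0.0001
```

```bash
python3 - <<'E'
from h import *
s=manip.state(); print(s["time"],s["tcp_pos"],s["ft_force"])
im,d=manip.read_camera("side"); cv2.imwrite("pics/s4.png",cv2.resize(im[120:280,170:350],None,fx=3.5,fy=3.5,interpolation=cv2.INTER_CUBIC))
for r in manip.recognise("side","lane_left_tab")+manip.recognise("side","tube_red"): print(r["score"],w("side",r["xyz"]))
p=s["tcp_pos"]; y=s["orientation"][2]; X=np.array([np.cos(y),np.sin(y)]);Y=np.array([np.sin(y),-np.cos(y)])
f=np.array([.449,.3135])-p[:2]; print("to button, toolx,y",f@X,f@Y)
E
```

```text
6.1 [0.4321886  0.13783671 0.19048148] [-0.32775774 -0.21571865 -0.35778685]
0.92 [0.56384567 0.06323352 0.04678245]
0.55 [0.52382069 0.18620295 0.07224238]
0.44 [0.61347343 0.06216677 0.10960225]
to button, toolx,y 0.17223173676083917 0.038424512187830086
```

View pics/s4.png

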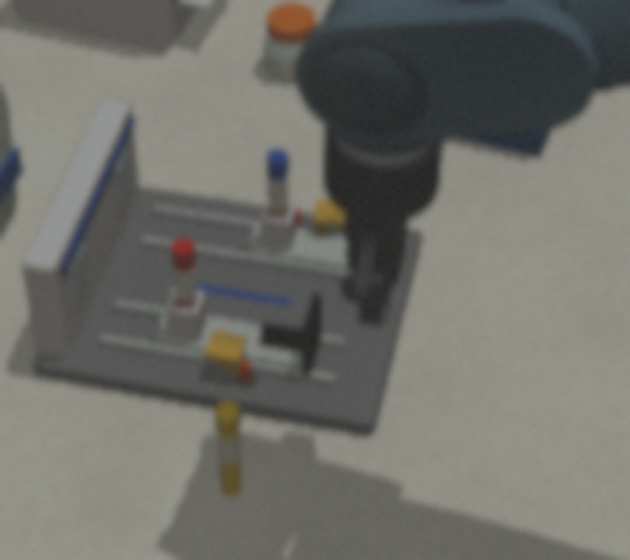

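Latched: the wedge rests against the pin and the tab has moved about 51 mm. The other lane is at home. Next is the button.

play_rows --plan '[{"claw":0.0,"linear":[0.04,0.01,0],"roll":0},{"claw":0.0,"linear":[0.08,0.02,0],"roll":0},{"claw":0.0,"linear":[0.125,0.03,0],"roll":0},{"claw":0.0,"linear":[0.17,0.038,0.03],"roll":0},{"claw":0.0,"linear":[0.17,0.038,0.07],"roll":0}]'

```text
time: 6.75
tcp_pos: [0.4489, 0.3139, 0.1179]
orientation: [3.133, -0.003, 1.7]
ft_force: [-0.5, -0.4, -0.2]
finger_gap: 0.0001
```

play_rows --plan '[{"claw":0.0,"linear":[0,0,0.015],"roll":0},{"claw":0.0,"linear":[0,0,0.03],"roll":0},{"claw":0.0,"linear":[0,0,0.04],"roll":0},{"claw":0.0,"linear":[0,0,0.04],"roll":0}]'

```text
time: 7.15
tcp_pos: [0.4459, 0.3092, 0.075]
orientation: [-3.141, 0.0, 1.695]
ft_force: [-0.2, -0.8, 0.6]
finger_gap: 0.0002
```

```bash
python3 - <<'E'
from h import *
s=manip.state(); print(s["time"],s["tcp_pos"],s["ft_force"])
im,d=manip.read_camera("side"); cv2.imwrite("pics/s5.png",cv2.resize(im[220:360,170:350],None,fx=3.5,fy=3.5,interpolation=cv2.INTER_CUBIC))
E
```

```text
7.15 [0.44586237 0.30923015 0.07502161] [-0.19028739 -0.7577885   0.56114735]
```

View pics/s5.png

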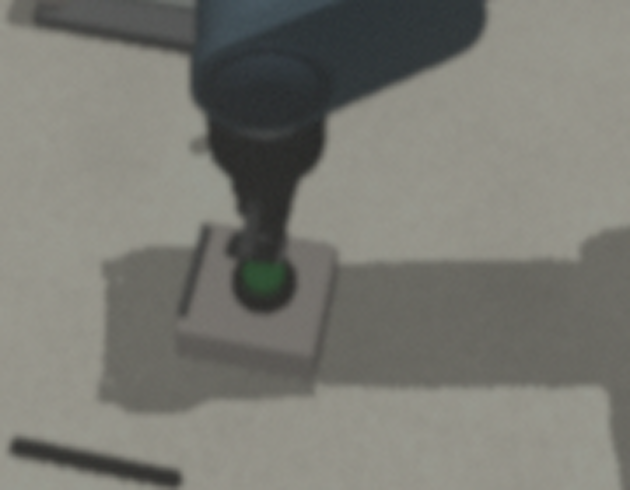

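play_rows --plan '[{"claw":0.0,"linear":[0.004,0.004,0.002],"roll":0},{"claw":0.0,"linear":[0.004,0.004,0.006],"roll":0},{"claw":0.0,"linear":[0.004,0.004,0.01],"roll":0},{"claw":0.0,"linear":[0.004,0.004,0.013],"roll":0},{"claw":0.0,"linear":[0.004,0.004,0.013],"roll":0}]'

```text
time: 7.7
tcp_pos: [0.4491, 0.3147, 0.0621]
orientation: [-3.141, 0.0, 1.697]
ft_force: [-0.5, -0.3, 0.9]
finger_gap: 0.0004
```

play_rows --plan '[{"claw":0.0,"linear":[0,0,0.002],"roll":0},{"claw":0.0,"linear":[0,0,0.004],"roll":0},{"claw":0.0,"linear":[0,0,0.004],"roll":0}]'

```text
time: 8.0
tcp_pos: [0.4493, 0.3149, 0.0586]
orientation: [3.142, -0.0, 1.697]
ft_force: [-1.0, -0.0, 2.9]
finger_gap: -0.0002
```

play_rows --plan '[{"claw":0.0,"linear":[0,0,0.002],"roll":0},{"claw":0.0,"linear":[0,0,0.004],"roll":0},{"claw":0.0,"linear":[0,0,0.004],"roll":0}]'

```text
time: 8.3
tcp_pos: [0.4495, 0.3149, 0.0559]
orientation: [-3.141, 0.0, 1.697]
ft_force: [-5.3, -3.4, 13.4]
finger_gap: 0.0002
```

play_rows --plan '[{"claw":0.0,"linear":[0,0,0.001],"roll":0},{"claw":0.0,"linear":[0,0,0.001],"roll":0}]'

```text
time: 8.5
tcp_pos: [0.4495, 0.3149, 0.0558]
orientation: [-3.141, 0.001, 1.697]
ft_force: [-8.5, -4.6, 20.1]
finger_gap: -0.0003
```

play_rows --plan '[{"claw":0.0,"linear":[0,0,-0.01],"roll":0},{"claw":0.0,"linear":[0,0,-0.04],"roll":0},{"claw":0.0,"linear":[0,0,-0.08],"roll":0},{"claw":0.0,"linear":[0.03,-0.03,-0.12],"roll":0},{"claw":0.0,"linear":[0.06,-0.06,-0.14],"roll":0}]'

```text
time: 9.0
tcp_pos: [0.3868, 0.3646, 0.194]
orientation: [3.138, -0.002, 1.694]
ft_force: [-0.1, 0.3, 0.3]
finger_gap: -0.0002
```

play_rows --plan '[{"claw":0.0,"linear":[0.04,-0.02,0],"roll":0},{"claw":0.0,"linear":[0.08,-0.04,0],"roll":0},{"claw":0.0,"linear":[0.12,-0.06,0],"roll":0},{"claw":0.0,"linear":[0.12,-0.06,0],"roll":0}]'

```text
time: 9.4
tcp_pos: [0.308, 0.4786, 0.1909]
orientation: [-3.141, -0.001, 1.703]
ft_force: [0.5, -1.0, 0.5]
finger_gap: 0.0001
```

```bash
python3 - <<'E'
from h import *
s=manip.state(); print(s["time"],s["tcp_pos"],s["ft_force"])
im,d=manip.read_camera("side"); cv2.imwrite("pics/s6.png",cv2.resize(im[90:370,130:350],None,fx=2.1,fy=2.1,interpolation=cv2.INTER_CUBIC))
for n in ("lane_left_tab","lane_right_tab","read_button_top"):
  r=manip.recognise("side",n)[:1]
  if r: print(n,r[0]["score"],w("side",r[0]["xyz"]))
E
```

```text
9.4 [0.30802954 0.47862245 0.19090594] [ 0.53016468 -1.0006244   0.53746011]
lane_left_tab 0.97 [0.5622978  0.05856322 0.04718543]
lane_right_tab 0.81 [ 0.53880738 -0.07217628  0.03568969]
read_button_top 0.7 [0.44812786 0.31144396 0.06164534]
```

View pics/s6.png

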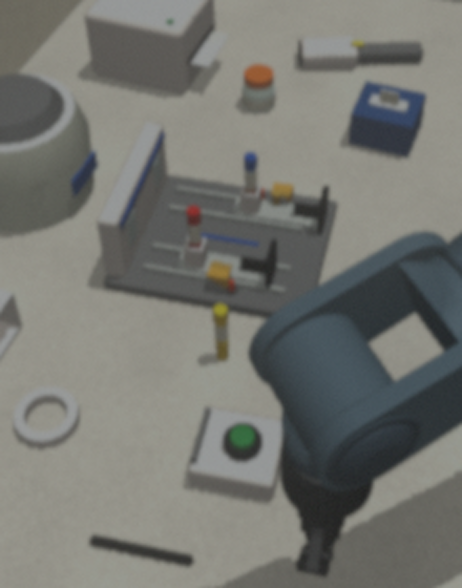

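The left lane is still latched: its wedge is at (219,272) and its pin at (231,285). The right lane is at home, the button (242,437) is up again, and the surrounding things are where they were. The arm is clear.

```bash
python3 -c "
from bench import manip
print(manip.finish_job())"
```

```text
the job is handed in; nothing more can be done
None
```

The job is done and handed in, with the robot's clock at about 9.5 s of the 51 s allowed.

- **Lane:** The red-capped tube was on the left lane. I pushed that lane by its black tab until the pin popped up behind the wedge, then let it back slowly. It rests on the pin, with the tab about 50 mm from home, and the last picture after the button press shows it still latched.
- **Button:** I then pressed the green button to its stop: about 6 mm of travel and 20 N, where 5 N is enough. I let it go, and it came back up (top at about 62 mm).
- **Surroundings:** The right lane stayed at home, both tubes are standing in their pockets, and the things around look unmoved. The arm ended up touching nothing.
- **Checks that disagreed:** The trained network sometimes reported the yellow-capped tube as `tube_red`. I settled that by colour in the pictures. No check failed.

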